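Load the bench incubator and slide its cover shut

TASK

Put the culture dish with the red medium flat on the floor of the small bench incubator's open chamber, then slide the blue cover fully shut over it. Keep the dish upright and do not drop it from a height; leave the cream dish and the yellow-lidded pot where they stand.

Things in the scene. Friction and masses are not known exactly. Their poses are not given: they have to be found in the camera images.
- dish_red: Closed round clear-plastic culture dish with dark red medium: a plain disc 60 mm in diameter, 16 mm high, about 35 g. Origin: centre of its underside; z up. Loose on the table.
- dish_cream: The same dish (60 mm diameter, 16 mm high) with cream medium, a bystander. Origin: centre of its underside.
- pot: White specimen pot with yellow screw lid, 60 mm diameter, 70 mm high, a bystander. Origin: centre of its underside.
- incubator: Fixed white bench incubator, 142 mm (its x) wide, 44 mm high; rails and end stop rise to 54.5 mm. Origin: on the table under the chamber's centre; z up; yaw within 0.35 rad. Open-topped chamber: inside 130 mm (x) by 140 mm (y), centred on the origin, floor 8 mm over the table, walls 6 mm thick. A closed deck, where the cover parks, runs on from y = 70 to 235 mm.
- chamber_floor (a point): Centre of the chamber's floor, 8 mm over the table; axes as the incubator's.
- cover (a joint): Position (m) of the blue flat cover (130 x 146 mm, 5 mm thick, top 50 mm over the table), which slides along the incubator's y: 0 = fully shut over the chamber, 0.15 = fully open on the deck; starts at 0.095 to 0.15. At value j it spans incubator y from j - 73 mm to j + 73 mm. Friction about 2 N; it stays where left.
- cover_handle (a point): Middle of the black upright bar handle on the cover: 80 mm long along the incubator's x, 12 mm thick along its y, standing from 50 to 85 mm over the table; this point lies 67.5 mm over the table, at incubator y = joint + 45 mm. It can be pinched across its thickness or pushed from either side from above.

How it is judged:
On the way:
1. the red dish lies flat on the chamber's floor, let go, with the cover still at least 60 mm open (x of dish_red in the frame of chamber_floor between -0.038 and 0.038 m and y of dish_red in the frame of chamber_floor between -0.043 and 0.043 m and z of dish_red in the frame of chamber_floor between -0.004 and 0.004 m and angle between dish_red's own z axis and vertical below 0.1 rad and contact force between the fingers and dish_red below 0.2 N and value of joint cover above 0.06 m), for 0.2 s.
At the end, for the whole second after the job is handed in: The red dish rests flat (tilt under 0.1 rad, underside within 4 mm of the chamber's floor) and still inside the chamber, anywhere between its walls, and the blue cover is at rest, fully shut: within 4 mm of joint value 0 (x of dish_red in the frame of chamber_floor between -0.038 and 0.038 m and y of dish_red in the frame of chamber_floor between -0.043 and 0.043 m and z of dish_red in the frame of chamber_floor between -0.004 and 0.004 m and angle between dish_red's own z axis and vertical below 0.1 rad and value of joint cover below 0.004 m and linear speed of dish_red below 0.02 m/s and velocity of joint cover between -0.01 and 0.01 m/s); the robot touches nothing.
It fails at once if the red dish falls freely (touches nothing) while its underside is more than 35 mm over the table, that is 27 mm over the chamber's floor (height (world z) of dish_red above 0.035 m and contact force between dish_red and anything else below 0.02 N).
It fails at once if the red dish is tilted more than 0.7 rad (40 degrees) (angle between dish_red's own z axis and vertical above 0.7 rad).
It fails at once if the cream dish is moved more than 20 mm (distance of dish_cream from where it was at the start of the episode above 0.02 m).
It fails at once if the pot is moved more than 20 mm or tipped more than 0.4 rad (distance of pot from where it was at the start of the episode above 0.02 m or angle between pot's own z axis and vertical above 0.4 rad).
It also fails if it takes over 48 s, if anything falls off the work surface, if the arm or the gripper's body presses on something with over 40 N, if the wrist force passes 120 N, or if a joint passes its speed limit or range.

ROBOT

A 7-joint arm with a two-finger parallel gripper is mounted at the origin on the work surface. World frame = base frame: x ahead of the robot, y to its left, z up, the work surface at z = 0. Lengths are in m, angles in rad, forces in N, time in s.
With the tool pointing down it reaches from about 0.425 to 0.925 m from the base axis. Payload 6.8 kg.
Tool frame: the origin (TCP) lies midway between the tips of the shut fingers; the grasp point (between the pads) lies r.grip_point_offset behind it (r.grip_point_offset is the distance from the TCP to the grasp point, in m); z points along the fingers, y is the direction in which the jaws open and shut (so a half turn about z gives the same grasp; the last joint's range is limited). The gripper opens to 85 mm and grips with 20 to 120 N. Pads are 22 mm wide; open, the fingers measure 114 mm over their backs; the gripper's body (76 mm by 85 mm) begins 54 mm behind the grasp point. The pads swing forward as they close: fully open they stand 13 mm farther back than shut.
Start: joints at [1.007, 0.477, 0.022, 1.555, -0.011, 1.109, -0.083], TCP at [0.297, -0.606, 0.231] pointing down, gripper open.
Joint ranges: [-2.96, 2.96], [-0.34, 2.1], [-1.41, 1.46], [0.24, 2.44], [-1.37, 4.51], [0.17, 1.92], [-2.96, 2.96]. Speed limits (rad/s): [2.39, 2.39, 3.14, 3.14, 3.14, 3.14, 3.14].

INTERFACE

Orientations are given as a rotation vector (axis times angle).
In Python, from bench import r gives the robot as it stands. The module is installed in compiled form; this text tells all that it offers.
- The arm moves only by the tool play_rows, never from a script. Its argument "deltas" is a list of rows, each a list of 3 entries, a list of its own where there are three numbers: the finger opening in mm, from 0 to 85.4, then the shift along the tool's x, y, z in mm, then the turn, a rotation vector about the tool's x, y, z in rad. A call has 1 to 8 rows; each row is the pose to reach, as a shift and turn from the pose measured when the call began, along the tool's axes at that moment; what a row does not reach only later rows make up. A row lasts 1/8 s, in which the tool goes at most 62.5 mm and 10.7 degrees, less where a joint would pass 70% of its speed; a pose out of reach is approached as far as the arm can. A call with a gripper value outside its range is refused whole. The fingers move at their own pace and stop on an object; "squeeze" is the grip in N (left out, the last holds). Time passes only in rows, so rows that repeat a pose let the fingers close. It gives the time, the measured TCP pose, the force and the opening at its end, in the units of the state.
- r.get_obs(): the state, without advancing time (a new reading comes with each control period).
- r.grab_frame(name): name is "scene" or "top" or "wrist"; returns (picture, depth): 400x640x3 uint8, red, green, blue; 400x640 float32, m along the optical axis (not along the pixel's ray), 0 where there is no reading.
- r.camera_model(name): a dict with "mtx" (3x3 intrinsics, pixels), "rvec" (rotation vector, rad) and "tvec" (3), from world to camera coordinates, as OpenCV has them; the wrist camera has in their place "T_tool_cam" (4x4, takes a point from camera to tool coordinates, whose origin is the TCP and whose axes are the flange's). Camera axes: x right, y down, z forward; pixel columns grow to the right and rows downward; lengths in m; the calibration is good to about 2 mm. A picture is of the moment at which its call begins: read the wrist's pose just before it. camera_model takes no time and is no camera call.
- r.hand_in(): hands the job in, once; it reports no verdict.
The state is a dict: "clock": time; "joints": joint angles; "qvel": joint speeds; "tau": joint torques, N m; "tcp_pos": TCP position; "orientation": TCP orientation; "contact_force": force on the tool from outside, world axes, zero at the start; "moment": the same for the moment, N m; "grip_width": finger opening in m.
Only numpy, scipy, OpenCV 4.12 (cv2) and the standard library are available. Lean on these libraries where they do the work, as an engineer would, in place of code of your own. Each camera call takes 0.05 s, during which the arm holds its last target. There are 200 camera calls.

## Working session

There is one attempt and no reset: what is moved stays moved. The work goes in short steps, Python scripts to look and compute and a tool call to move; the robot and the scene stay as the last step left them, time stands still between calls to the robot, and variables do not carry over. Pictures are saved under pics/ and viewed, about 8 in all and at most 12, crops included, and the job is handed in when it is done.

Besides the shell and the picture viewer there is one more tool, called after "Emit:" as name([rows], argument=value, ...), one row to a line, values as JSON. play_rows: Moves the arm, as the interface text tells. Its arguments: {"type":"object","properties":{"deltas":{"type":"array"},"squeeze":{"type":"number"}},"required":["deltas"]}

```bash
mkdir -p pics
cat > h.py <<'E'
import numpy as np, cv2
from bench import r
from scipy.spatial.transform import Rotation as R
def cam(name):
    m=r.camera_model(name); return np.array(m["mtx"]),cv2.Rodrigues(np.array(m["rvec"],float))[0],np.array(m["tvec"],float).ravel()
def ray(name,uv,z):
    K,Rm,t=cam(name); c=-Rm.T@t
    uv=np.atleast_2d(np.array(uv,float)); d=(np.c_[uv,np.ones(len(uv))]@np.linalg.inv(K).T)@Rm
    return c+d*((z-c[2])/d[:,2])[:,None]
def proj(name,P):
    K,Rm,t=cam(name); p=(np.atleast_2d(P)@Rm.T+t)@K.T; return p[:,:2]/p[:,2:]
def pts(name,depth):
    K,Rm,t=cam(name); v,u=np.mgrid[:400,:640]
    p=np.stack([u,v,np.ones_like(u)],-1)@np.linalg.inv(K).T*depth[...,None]
    return (p-t)@Rm
def save(n,im): cv2.imwrite("pics/"+n+".png",cv2.cvtColor(im,cv2.COLOR_RGB2BGR))
E
python3 - <<'E'
from h import *
a,d=r.grab_frame("top"); b,e=r.grab_frame("scene")
save("top0",a); save("scene0",b); np.savez("f0.npz",a=a,d=d,b=b,e=e)
o=r.get_obs(); print(o, r.grip_point_offset); print(-cam("top")[1].T@cam("top")[2],-cam("scene")[1].T@cam("scene")[2])
E
```

```text
{'clock': 0.1, 'joints': array([ 1.00688934,  0.47773608,  0.02236235,  1.55633488, -0.01148252,
        1.10929286, -0.08309635]), 'qvel': array([-0.00044097, -0.00392601, -0.00044816, -0.0026715 ,  0.00097868,
        0.00048585,  0.00017977]), 'tau': array([ 5.28838325e-03, -5.97760856e+01,  1.61428783e+00, -2.81954080e+01,
        1.28572300e-02,  5.07191449e-03, -2.71413518e-05]), 'tcp_pos': array([ 0.29687109, -0.60562873,  0.2304183 ]), 'orientation': array([-3.05883186e+00, -7.09466865e-01,  8.01268496e-04]), 'contact_force': array([-0.56609899,  0.19237823, -0.03166398]), 'moment': array([-0.05166424, -0.0510455 ,  0.05276946]), 'grip_width': 0.08552422305435069} 0.0187
[ 0.41908781 -0.15363687  1.13122071] [ 1.04612802 -0.63796172  0.56236958]
```

View pics/top0.png

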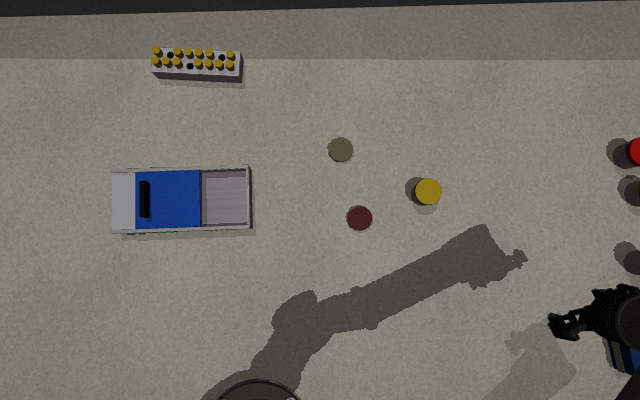

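View pics/scene0.png

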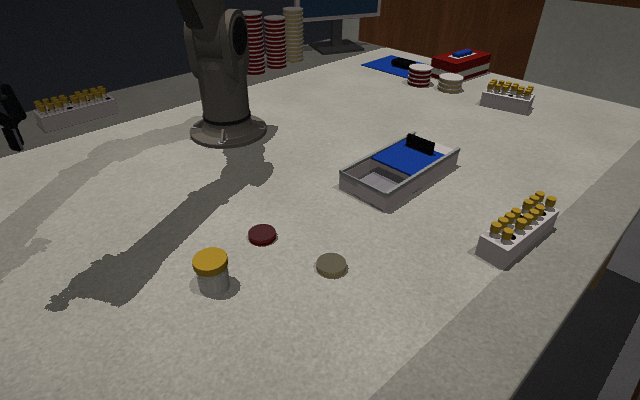

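The top view shows the red dish at (360,218), cream at (341,150), pot at (428,191), incubator at about (112–251, 165–233) with its chamber to the right and the handle at (145,198). The scene view agrees: red (262,234), cream (331,265), handle (420,144).

Run:
```python
from h import *
f=np.load("f0.npz")
def circ(name,im,lo,hi,box,z,lab):
    h=cv2.cvtColor(im,cv2.COLOR_RGB2HSV); m=cv2.inRange(h,lo,hi); k=np.zeros_like(m); x0,y0,x1,y1=box; k[y0:y1,x0:x1]=m[y0:y1,x0:x1]
    c=max(cv2.findContours(k,0,1)[0],key=cv2.contourArea)[:,0]
    w=ray(name,c,z)[:,:2].astype(np.float32); (q,rad)=cv2.minEnclosingCircle(w)
    print(lab,name,np.round(q,4),"r",round(rad,4),"box",c.min(0),c.max(0)); return w
R1,R2=(0,90,20),(12,255,255)
for n,im,bx in(("top",f["a"],(330,195,390,240)),("scene",f["b"],(235,215,290,255))):
    circ(n,im,(0,90,20),(12,255,255),bx,0.012,"red")
for n,im,bx in(("top",f["a"],(400,170,450,215)),("scene",f["b"],(180,240,240,300))): circ(n,im,(18,150,60),(32,255,255),bx,0.07,"pot")
circ("top",f["a"],(15,50,40),(35,255,130),(320,130,365,170),0.012,"cream")
for n,im,bx,hb in(("top",f["a"],(100,150,260,245),(130,170,160,225)),("scene",f["b"],(330,130,470,210),(400,130,440,160))):
    w=circ(n,im,(105,150,40),(130,255,255),bx,0.05,"blue"); rr=cv2.minAreaRect(w); print(rr, cv2.boxPoints(rr).round(4).tolist())
    if n=="top":
        g=cv2.inRange(im,(0,0,0),(35,35,35)); k=np.zeros_like(g); k[175:222,136:152]=g[175:222,136:152]
        c=max(cv2.findContours(k,0,1)[0],key=cv2.contourArea)[:,0]
        rr=cv2.minAreaRect(ray(n,c,0.085)[:,:2].astype(np.float32));print("handle",rr,c.min(0),c.max(0))
P=pts("top",f["d"])
for uv in[(360,218),(341,150),(428,191),(225,198),(180,198),(145,198),(123,200),(300,200),(250,200)]: print(uv,P[uv[1],uv[0]].round(4))
save("crop",cv2.resize(f["a"][155:245,100:260],None,fx=5,fy=5,interpolation=cv2.INTER_CUBIC))
```

```text
red top [ 0.4791 -0.2576] r 0.0129 box [363 212] [370 223]
red scene [ 0.4948 -0.2697] r 0.0181 box [249 238] [263 245]
pot top [ 0.5313 -0.3932] r 0.0295 box [415 178] [441 204]
pot scene [ 0.541 -0.395] r 0.0366 box [192 247] [227 276]
cream top [ 0.6414 -0.2054] r 0.0293 box [329 138] [352 161]
blue top [0.5315 0.1901] r 0.0961 box [135 170] [200 228]
((0.5312983989715576, 0.18938717246055603), (0.12788943946361542, 0.14636929333209991), 0.5326223969459534) [[0.4666999876499176, 0.2619999945163727], [0.46799999475479126, 0.11559999734163284], [0.5958999991416931, 0.11680000275373459], [0.5946000218391418, 0.2632000148296356]]
handle ((0.5290473699569702, 0.22836540639400482), (0.07934922724962234, 0.019656367599964142), 0.45410117506980896) [140 181] [149 217]
blue scene [0.5311 0.1894] r 0.0946 box [371 140] [443 175]
((0.5295721292495728, 0.18920576572418213), (0.12422814220190048, 0.15081728994846344), 0.7040159702301025) [[0.46650001406669617, 0.2637999951839447], [0.4684000015258789, 0.11299999803304672], [0.5925999879837036, 0.11460000276565552], [0.5907999873161316, 0.2653999924659729]]
(360, 218) [ 0.478  -0.2453  0.0178]
(341, 150) [ 0.6382 -0.2064  0.0192]
(428, 191) [ 0.5307 -0.3934  0.0707]
(225, 198) [0.5339 0.0678 0.0097]
(180, 198) [0.533  0.1623 0.0461]
(145, 198) [0.5319 0.2301 0.0773]
(123, 200) [0.5322 0.2917 0.0449]
(300, 200) [ 0.5255 -0.1068 -0.0022]
(250, 200) [0.5259 0.0069 0.0268]
```

View pics/crop.png

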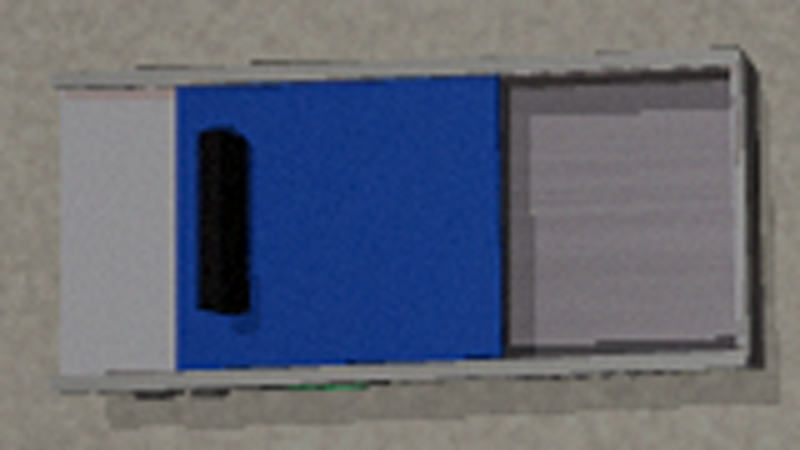

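The crop shows the cover (crop x 177–503), handle (198–250), deck end at x≈55 and end wall at x≈735–748; the incubator is almost axis-aligned. The red mask was too narrow, so I'm redoing it and finding the incubator's ends.

Run:
```python
from h import *
f=np.load("f0.npz")
for n,im,(x0,y0,x1,y1) in(("top",f["a"],(335,195,385,240)),("scene",f["b"],(235,215,290,255))):
    s=im[y0:y1,x0:x1].astype(int); m=(s[...,0]-s[...,1]>10).astype(np.uint8)
    c=max(cv2.findContours(m,0,1)[0],key=cv2.contourArea)[:,0]+[x0,y0]
    for z in(.008,.014):print(n,cv2.minEnclosingCircle(ray(n,c,z)[:,:2].astype(np.float32)),(ray(n,c,z).max(0)+ray(n,c,z).min(0))/2, c.min(0),c.max(0))
crop=lambda p:np.array(p)/5+[99.6,154.6]
for nm,p,z in(("endwall outer",[(748,207)],.0545),("endwall inner",[(735,207)],.0545),("rail end L top",[(52,72)],.0545),("rail end L bot",[(52,392)],.0545),("deck end",[(58,230)],.044),("corner TR",[(740,46)],.0545),("corner BR",[(749,365)],.0545),("floor end",[(738,230)],.008)):
    print(nm,ray("top",crop(p),z).round(4))
P=pts("top",f["d"]); # end wall depth profile
for u in range(240,256): print(u,P[195,u].round(4))
print([P[195,u].round(3).tolist() for u in range(108,116)])
```

```text
top ((0.47929710149765015, -0.2447233349084854), 0.029511764645576477) [ 0.47865195 -0.24491423  0.008     ] [347 206] [372 230]
top ((0.47897541522979736, -0.2442367821931839), 0.029354682192206383) [ 0.47833378 -0.24442665  0.014     ] [347 206] [372 230]
scene ((0.4804139733314514, -0.24516189098358154), 0.03727428987622261) [ 0.48072026 -0.24326897  0.008     ] [248 224] [275 246]
scene ((0.48653680086135864, -0.24941322207450867), 0.03687189891934395) [ 0.48683973 -0.24754077  0.014     ] [248 224] [275 246]
endwall outer [[0.5323 0.0046 0.0545]]
endwall inner [[0.5325 0.0104 0.0545]]
rail end L top [[0.6023 0.3179 0.0545]]
rail end L bot [[0.458  0.3159 0.0545]]
deck end [[0.5316 0.3187 0.044 ]]
corner TR [[0.6055 0.0072 0.0545]]
corner BR [[0.4615 0.0051 0.0545]]
floor end [[0.5265 0.0162 0.008 ]]
240 [0.5401 0.0328 0.0085]
241 [0.5403 0.0308 0.0064]
242 [0.5401 0.0284 0.0073]
243 [0.54   0.0259 0.0077]
244 [0.5397 0.0232 0.0101]
245 [0.5397 0.0211 0.0087]
246 [0.5399 0.019  0.0071]
247 [0.5359 0.0112 0.0434]
248 [0.5344 0.007  0.0564]
249 [0.535  0.0056 0.0503]
250 [0.5376 0.007  0.0253]
251 [0.5396 0.0074 0.0065]
252 [0.5401 0.0057 0.0016]
253 [ 0.5403  0.0038 -0.0013]
254 [ 0.5403  0.0016 -0.0022]
255 [ 5.4e-01 -1.1e-03  1.0e-04]
[[0.55, 0.347, -0.003], [0.549, 0.342, 0.002], [0.549, 0.34, 0.003], [0.549, 0.339, -0.0], [0.544, 0.317, 0.044], [0.544, 0.315, 0.044], [0.544, 0.312, 0.046], [0.544, 0.311, 0.043]]
```

Everything fits: incubator length 0.312 (expected 0.311), origin ≈ (0.5325, 0.082), yaw ≈ 0.01, cover j ≈ 0.108; dish ≈ (0.4795, −0.2445). Going above the dish with the jaws along world x.

```bash
cat >> h.py <<'E'
def delta(p,yaw=0.0,obs=None):
    """tool y along world (cos yaw, sin yaw), tool z down"""
    o=obs or r.get_obs(); Rc=R.from_rotvec(o["orientation"]); y=np.array([np.cos(yaw),np.sin(yaw),0]); z=np.array([0,0,-1.])
    T=R.from_matrix(np.c_[np.cross(y,z),y,z])
    print("tcp",o["tcp_pos"].round(4),"F",o["contact_force"].round(1),"w",round(o["grip_width"],4),"t",round(o["clock"],2))
    print("shift mm",(Rc.inv().apply(np.array(p)-o["tcp_pos"])*1000).round(1),"turn",(Rc.inv()*T).as_rotvec().round(4))
E
python3 -c "
from h import *
delta([.4795,-.2445,.10])"
```

```text
tcp [ 0.2969 -0.6056  0.2304] F [-0.6  0.2 -0. ] w 0.0855 t 0.1
shift mm [ 323.  -243.7  130.8] turn [-1.500e-03 -8.000e-04 -1.115e+00]
```

Emit:
play_rows([
  [85,[323,-244,131],[-0.0015,-0.0008,-1.115]],
  [85,[323,-244,131],[-0.0015,-0.0008,-1.115]],
  [85,[323,-244,131],[-0.0015,-0.0008,-1.115]],
  [85,[323,-244,131],[-0.0015,-0.0008,-1.115]],
  [85,[323,-244,131],[-0.0015,-0.0008,-1.115]],
  [85,[323,-244,131],[-0.0015,-0.0008,-1.115]],
  [85,[323,-244,131],[-0.0015,-0.0008,-1.115]],
  [85,[323,-244,131],[-0.0015,-0.0008,-1.115]],
], squeeze=20)

```text
clock: 1.1
tcp_pos: [0.4806, -0.239, 0.0986]
orientation: [-2.211, -2.228, -0.002]
contact_force: [-0.8, -0.5, 0.4]
grip_width: 0.0849
```

Run:
```python
from h import *
o=r.get_obs(); a,d=r.grab_frame("wrist"); save("w1",a); m=r.camera_model("wrist"); T=np.array(m["T_tool_cam"]);K=np.array(m["mtx"])
Rt=R.from_rotvec(o["orientation"]).as_matrix(); 
s=a.astype(int); k=((s[...,0]-s[...,1]>10)).astype(np.uint8)
c=max(cv2.findContours(k,0,1)[0],key=cv2.contourArea)[:,0]; print(c.min(0),c.max(0))
cc=Rt@T[:3,3]+o["tcp_pos"]; dd=(np.c_[c,np.ones(len(c))]@np.linalg.inv(K).T)@(Rt@T[:3,:3]).T
for z in(.008,.014):
  w=cc+dd*((z-cc[2])/dd[:,2])[:,None]; print(cv2.minEnclosingCircle(w[:,:2].astype(np.float32)),(w.max(0)+w.min(0))/2)
delta([.4795,-.2445,-.003]); print(T.round(3))
```

```text
[284 174] [361 251]
((0.480102002620697, -0.24457114934921265), 0.030177710577845573) [ 0.48015714 -0.24444818  0.008     ]
((0.4800969064235687, -0.2426234930753708), 0.02940090000629425) [ 0.48015056 -0.24250366  0.014     ]
tcp [ 0.4796 -0.242   0.0991] F [ 0.3 -0.7 -0.5] w 0.0845 t 1.15
shift mm [ -2.6  -0.  102.1] turn [-0.0013 -0.0013  0.0041]
[[ 0.    -0.961 -0.278  0.07 ]
 [ 1.     0.     0.001 -0.   ]
 [-0.001 -0.278  0.961 -0.142]
 [ 0.     0.     0.     1.   ]]
```

View pics/w1.png

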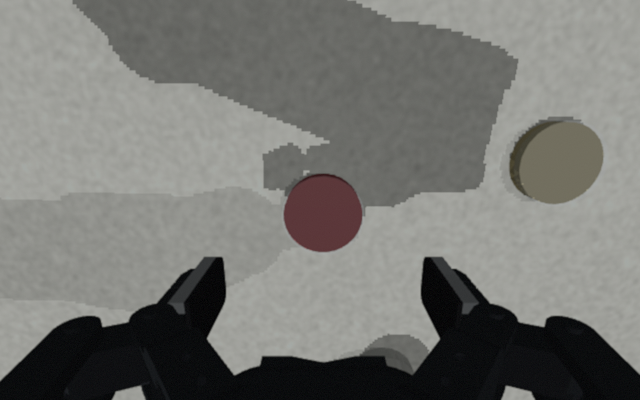

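The wrist view has the red dish centred at (322,213) between the open fingers, cream at (557,160) well clear; the position (0.480, −0.244) agrees. Descending.

Emit:
play_rows([
  [85,[-2,0.5,45],[0,0,0.004]],
  [85,[-2,0.5,80],[0,0,0.004]],
  [85,[-2,0.5,95],[0,0,0.004]],
  [85,[-2,0.5,100],[0,0,0.004]],
  [85,[-2,0.5,102],[0,0,0.004]],
  [85,[-2,0.5,102],[0,0,0.004]],
])

```text
clock: 1.9
tcp_pos: [0.4807, -0.2444, -0.002]
orientation: [-2.221, -2.221, -0.001]
contact_force: [0.4, -0.6, 0.2]
grip_width: 0.085
```

Emit:
play_rows([
  [75,[0,0,0],[0,0,0]],
  [68,[0,0,0],[0,0,0]],
  [60,[0,0,0],[0,0,0]],
  [55,[0,0,0],[0,0,0]],
  [50,[0,0,0],[0,0,0]],
  [50,[0,0,0],[0,0,0]],
  [50,[0,0,0],[0,0,0]],
], squeeze=25)

```text
clock: 2.78
tcp_pos: [0.4808, -0.2444, -0.0015]
orientation: [2.222, 2.221, 0.001]
contact_force: [-2.0, -0.3, 5.0]
grip_width: 0.0588
```

Run:
```python
from h import *
a,d=r.grab_frame("wrist"); save("w2",a)
delta([.480,-.244,.0])
```

```text
tcp [ 0.4808 -0.2444 -0.0015] F [-2.3  0.3  4.8] w 0.0588 t 2.83
shift mm [ 0.4 -0.8 -1.5] turn [ 0.0003 -0.0002 -0.0003]
```

View pics/w2.png

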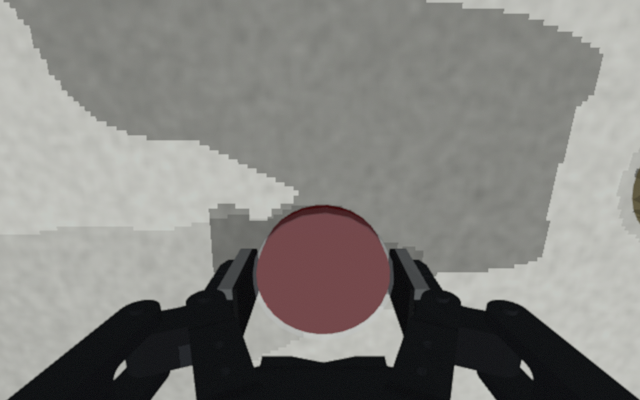

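The picture shows the dish (256–390, 205–333) between both pads, width 58.8 mm, with a light 5 N on the table. Lifting to 0.10.

Emit:
play_rows([
  [50,[0,0,-3],[0,0,0]],
  [50,[0,0,-10],[0,0,0]],
  [50,[0,0,-25],[0,0,0]],
  [50,[0,0,-45],[0,0,0]],
  [50,[0,0,-65],[0,0,0]],
  [50,[0,0,-85],[0,0,0]],
  [50,[0,0,-100],[0,0,0]],
  [50,[0,0,-100],[0,0,0]],
], squeeze=30)

```text
clock: 3.82
tcp_pos: [0.4816, -0.2448, 0.1]
orientation: [2.22, 2.219, 0.002]
contact_force: [0.4, -0.1, 1.3]
grip_width: 0.0586
```

Run:
```python
from h import *
a,d=r.grab_frame("wrist"); s=a.astype(int); k=((s[...,0]-s[...,1]>10)).astype(np.uint8)
c=max(cv2.findContours(k,0,1)[0],key=cv2.contourArea)[:,0]; print(c.min(0),c.max(0)); 
P=d[240:310:10,300:345:10]; print(P.round(3))
delta([.5325,.060,.10],.01)
```

```text
[256 205] [389 333]
[[0.135 0.134 0.136 0.136 0.135]
 [0.136 0.135 0.136 0.136 0.137]
 [0.137 0.137 0.138 0.138 0.136]
 [0.138 0.138 0.138 0.139 0.138]
 [0.14  0.14  0.139 0.14  0.138]
 [0.141 0.141 0.142 0.141 0.141]
 [0.143 0.142 0.143 0.143 0.143]]
tcp [ 0.4809 -0.2446  0.099 ] F [ 0.6  0.1 -0.4] w 0.0583 t 3.88
shift mm [304.6  51.5  -1. ] turn [ 0.0012  0.0003 -0.0103]
```

Emit:
play_rows([
  [50,[20,4,-1],[0,0,-0.002]],
  [50,[65,11,-1],[0,0,-0.005]],
  [50,[115,20,-1],[0,0,-0.01]],
  [50,[165,28,-1],[0,0,-0.01]],
  [50,[215,36,-1],[0,0,-0.01]],
  [50,[265,45,-1],[0,0,-0.01]],
  [50,[295,50,-1],[0,0,-0.01]],
  [50,[304,51.5,-1],[0,0,-0.01]],
])

```text
clock: 4.88
tcp_pos: [0.5317, 0.0633, 0.0994]
orientation: [-2.204, -2.237, -0.001]
contact_force: [-0.5, -0.0, -0.3]
grip_width: 0.0585
```

Run:
```python
from h import *
a,d=r.grab_frame("wrist"); save("w3",a)
delta([.5325,.061,.015],.01)
```

```text
tcp [0.5319 0.0628 0.0995] F [-0.4  2.3 -0.6] w 0.0584 t 4.92
shift mm [-1.9  0.6 84.5] turn [ 0.0002 -0.0009  0.0039]
```

View pics/w3.png

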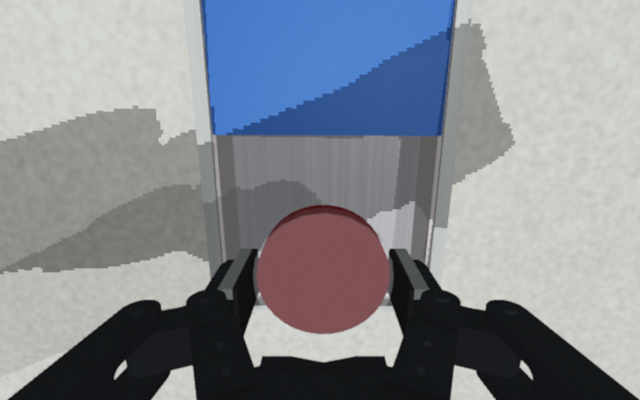

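Dish (256–389, 205–333) is centred laterally between the walls (≈205–445), with the cover edge at row 135 ahead. Descending, slowly at the end.

Emit:
play_rows([
  [50,[-2,0.5,25],[0,0,0.004]],
  [50,[-2,0.5,50],[0,0,0.004]],
  [50,[-2,0.5,68],[0,0,0.004]],
  [50,[-2,0.5,80],[0,0,0.004]],
  [50,[-2,0.5,86],[0,0,0.004]],
  [50,[-2,0.5,89],[0,0,0.004]],
  [50,[-2,0.5,91],[0,0,0.004]],
  [50,[-2,0.5,91],[0,0,0.004]],
])

```text
clock: 5.92
tcp_pos: [0.5326, 0.0609, 0.0087]
orientation: [-2.21, -2.232, -0.002]
contact_force: [-1.0, -0.1, -0.8]
grip_width: 0.0587
```

```bash
python3 -c "
from h import *
delta([.5325,.061,.0065],.01)"
```

```text
tcp [0.5326 0.0609 0.0087] F [-1.  -0.1 -0.8] w 0.0587 t 5.92
shift mm [ 0.1 -0.1  2.2] turn [ 0.0007 -0.001  -0.    ]
```

Emit:
play_rows([
  [50,[0,0,1],[0,0,0]],
  [50,[0,0,2],[0,0,0]],
  [50,[0,0,2.5],[0,0,0]],
  [50,[0,0,2.5],[0,0,0]],
])

```text
clock: 6.42
tcp_pos: [0.5327, 0.0609, 0.0066]
orientation: [2.21, 2.232, 0.002]
contact_force: [-0.9, -0.3, 4.8]
grip_width: 0.0591
```

Contact with 4.8 N at the expected height. Releasing, then rising.

Emit:
play_rows([
  [62,[0,0,0],[0,0,0]],
  [66,[0,0,0],[0,0,0]],
  [72,[0,0,0],[0,0,0]],
  [72,[0,0,0],[0,0,0]],
  [72,[0,0,0],[0,0,0]],
])

```text
clock: 7.05
tcp_pos: [0.5327, 0.0609, 0.0065]
orientation: [2.21, 2.232, 0.002]
contact_force: [0.4, -0.3, -0.5]
grip_width: 0.0717
```

Emit:
play_rows([
  [72,[0,0,-5],[0,0,0]],
  [72,[0,0,-20],[0,0,0]],
  [72,[0,0,-50],[0,0,0]],
  [72,[0,0,-90],[0,0,0]],
  [72,[0,0,-140],[0,0,0]],
  [72,[0,0,-140],[0,0,0]],
])

```text
clock: 7.8
tcp_pos: [0.5355, 0.0615, 0.1516]
orientation: [2.207, 2.228, 0.013]
contact_force: [0.4, 0.9, 0.1]
grip_width: 0.0719
```

Run:
```python
from h import *
a,d=r.grab_frame("wrist"); save("w4",a)
o=r.get_obs(); m=r.camera_model("wrist"); T=np.array(m["T_tool_cam"]);K=np.array(m["mtx"]); Rt=R.from_rotvec(o["orientation"]).as_matrix()
s=a.astype(int); k=((s[...,0]-s[...,1]>10)).astype(np.uint8)
c=max(cv2.findContours(k,0,1)[0],key=cv2.contourArea)[:,0]; print(c.min(0),c.max(0))
cc=Rt@T[:3,3]+o["tcp_pos"]; dd=(np.c_[c,np.ones(len(c))]@np.linalg.inv(K).T)@(Rt@T[:3,:3]).T
w=cc+dd*((.020-cc[2])/dd[:,2])[:,None]; print(cv2.minEnclosingCircle(w[:,:2].astype(np.float32)))
v,u=np.mgrid[:400,:640]; P=(np.stack([u,v,np.ones_like(u)],-1)@np.linalg.inv(K).T*d[...,None])@(Rt@T[:3,:3]).T+cc
m2=cv2.erode(cv2.drawContours(np.zeros(d.shape,np.uint8),[c[:,None]],-1,1,-1),np.ones((9,9)))>0; q=P[m2]; q=q[np.abs(q[:,2]-np.median(q[:,2]))<.01]
A=np.linalg.lstsq(np.c_[q[:,:2]-q[:,:2].mean(0),np.ones(len(q))],q[:,2],rcond=None)[0]; print("top plane slope,z",A)
delta([.532,.255,.147],1.58)
```

```text
[285 158] [351 224]
((0.5305097103118896, 0.061849575489759445), 0.029175041243433952)
top plane slope,z [-0.00019952  0.00084653  0.02051971]
tcp [0.534  0.061  0.1493] F [ 0.1 -0.6 -1.4] w 0.0722 t 7.85
shift mm [ 1.94e+02 -1.00e-01  2.50e+00] turn [ 0.0056  0.0038 -1.5702]
```

View pics/w4.png

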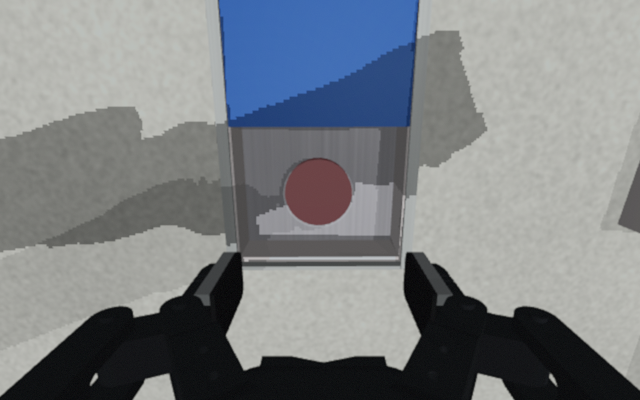

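Dish seen at (318,191) inside the chamber, flat (slope <0.001), at about (0.531, 0.062), clear of the cover edge (row 127). Now behind the handle with shut fingers.

Emit:
play_rows([
  [0,[40,-1,0],[0.005,0.004,0]],
  [0,[95,-2,0],[0.005,0.004,0]],
  [0,[150,-3,0],[0.005,0.004,0]],
  [0,[195,-3,0],[0.005,0.004,0]],
  [0,[215,-3,0],[0.005,0.004,0]],
  [0,[218,-3,0],[0.005,0.004,0]],
  [0,[218,-3,0],[0.005,0.004,0]],
])

```text
clock: 8.72
tcp_pos: [0.5292, 0.2768, 0.149]
orientation: [-2.211, -2.228, -0.004]
contact_force: [0.6, 0.3, -1.0]
grip_width: 0.0
```

Run:
```python
from h import *
a,d=r.grab_frame("wrist"); save("w5",a)
a,d=r.grab_frame("scene"); save("s5",a)
delta([.531,.277,.060],.01)
```

```text
tcp [0.5294 0.2765 0.1493] F [-0.4 -1.  -0.2] w -0.0004 t 8.82
shift mm [ 0.1  1.5 89.3] turn [ 0.0007 -0.0036 -0.0031]
```

View pics/s5.png

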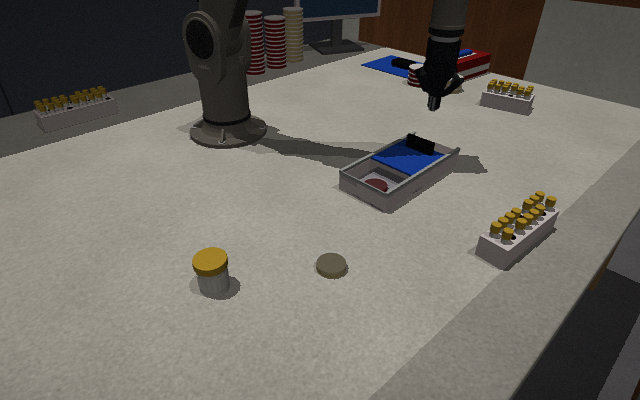

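The scene shows the dish in the chamber (375,186), bystanders untouched, and shut fingers beyond the handle (420,144). Lowering, then pushing.

Emit:
play_rows([
  [0,[0,1.5,30],[0,-0.004,-0.003]],
  [0,[0,1.5,60],[0,-0.004,-0.003]],
  [0,[0,1.5,80],[0,-0.004,-0.003]],
  [0,[0,1.5,89],[0,-0.004,-0.003]],
  [0,[0,1.5,89],[0,-0.004,-0.003]],
])

```text
clock: 9.45
tcp_pos: [0.531, 0.2766, 0.0602]
orientation: [2.21, 2.232, -0.0]
contact_force: [-0.5, -0.3, 0.5]
grip_width: 0.0002
```

Emit:
play_rows([
  [0,[-10,0,0],[0,0,0]],
  [0,[-20,0,0],[0,0,0]],
  [0,[-28,0,0],[0,0,0]],
  [0,[-36,0,0],[0,0,0]],
  [0,[-44,0,0],[0,0,0]],
  [0,[-50,0,0],[0,0,0]],
  [0,[-50,0,0],[0,0,0]],
])

```text
clock: 10.32
tcp_pos: [0.5313, 0.2254, 0.0599]
orientation: [2.211, 2.23, -0.003]
contact_force: [0.1, -0.1, 0.0]
grip_width: -0.0004
```

Run:
```python
from h import *
a,d=r.grab_frame("top"); s=a[150:245,100:260]; m=cv2.inRange(cv2.cvtColor(s,cv2.COLOR_RGB2HSV),(105,150,40),(130,255,255)); c=max(cv2.findContours(m,0,1)[0],key=cv2.contourArea)[:,0]+[100,150]
w=ray("top",c,.05); print("front edge y",np.percentile(w[:,1],3), w.min(0),w.max(0))
delta([.532,.146,.060],.01)
```

```text
front edge y 0.08897992872611357 [0.46696757 0.08885079 0.05      ] [0.59565555 0.2358312  0.05      ]
tcp [0.5311 0.2256 0.0598] F [ 0.5 -0.3 -0.6] w 0.0001 t 10.38
shift mm [-79.6   0.2  -0. ] turn [-0.0008  0.0019 -0.0009]
```

The cover moved 27 mm (edge at y=0.089, so about 80 mm to go). Continuing, slow at the end.

Emit:
play_rows([
  [0,[-8,0,0],[0,0,0]],
  [0,[-18,0,0],[0,0,0]],
  [0,[-28,0,0],[0,0,0]],
  [0,[-38,0,0],[0,0,0]],
  [0,[-48,0,0],[0,0,0]],
  [0,[-58,0,0],[0,0,0]],
  [0,[-66,0,0],[0,0,0]],
  [0,[-72,0,0],[0,0,0]],
])

```text
clock: 11.38
tcp_pos: [0.5317, 0.1529, 0.0599]
orientation: [2.211, 2.23, -0.004]
contact_force: [-0.1, 2.1, -1.5]
grip_width: -0.0002
```

Emit:
play_rows([
  [0,[-1,0,0],[0,0,0]],
  [0,[-2,0,0],[0,0,0]],
  [0,[-3,0,0],[0,0,0]],
  [0,[-4,0,0],[0,0,0]],
  [0,[-4.5,0,0],[0,0,0]],
  [0,[-5,0,0],[0,0,0]],
])

```text
clock: 12.12
tcp_pos: [0.5317, 0.148, 0.0598]
orientation: [2.211, 2.231, -0.004]
contact_force: [0.3, 2.2, -1.2]
grip_width: -0.0001
```

Emit:
play_rows([
  [0,[-1,0,0],[0,0,0]],
  [0,[-1.5,0,0],[0,0,0]],
  [0,[-2,0,0],[0,0,0]],
  [0,[-2.5,0,0],[0,0,0]],
])

```text
clock: 12.62
tcp_pos: [0.5317, 0.1454, 0.0599]
orientation: [2.211, 2.231, -0.004]
contact_force: [-0.5, 1.9, -2.3]
grip_width: 0.0002
```

Emit:
play_rows([
  [0,[-0.5,0,0],[0,0,0]],
  [0,[-1,0,0],[0,0,0]],
  [0,[-1.5,0,0],[0,0,0]],
  [0,[-2,0,0],[0,0,0]],
])

```text
clock: 13.12
tcp_pos: [0.5317, 0.1453, 0.0599]
orientation: [-2.21, -2.232, 0.0]
contact_force: [0.3, 7.9, -3.4]
grip_width: -0.0004
```

The tool stalled at 0.1453 (predicted 0.1456) with the force rising, so it has reached the stop. Backing off, rising and checking.

Emit:
play_rows([
  [0,[-2,0,0],[0,0,0]],
  [0,[-2,0,0],[0,0,0]],
  [0,[4,0,0],[0,0,0]],
  [0,[20,0,0],[0,0,0]],
  [0,[30,0,-30],[0,0,0]],
  [0,[40,0,-80],[0,0,0]],
  [0,[80,0,-120],[0,0,0]],
  [0,[120,0,-120],[0,0,0]],
])

```text
clock: 14.12
tcp_pos: [0.5326, 0.2677, 0.1841]
orientation: [2.21, 2.229, 0.01]
contact_force: [0.9, 0.7, -0.6]
grip_width: 0.0002
```

Run:
```python
from h import *
a,d=r.grab_frame("top"); s=a[150:245,100:265]; m=cv2.inRange(cv2.cvtColor(s,cv2.COLOR_RGB2HSV),(105,150,40),(130,255,255)); c=max(cv2.findContours(m,0,1)[0],key=cv2.contourArea)[:,0]+[100,150]
w=ray("top",c,.05); print(w.min(0),w.max(0)); b,_=r.grab_frame("scene")
save("fin",np.hstack([cv2.resize(a[140:250,90:270],(400,245)),cv2.resize(b[100:220,300:500],(400,245))]))
delta([.53,.27,.2])
```

```text
[0.4680921  0.00999788 0.05      ] [0.5962442  0.15445212 0.05      ]
tcp [0.5294 0.2717 0.1815] F [-0.7  0.1  0.7] w -0.0001 t 14.22
shift mm [ -1.7   0.6 -18.5] turn [ 0.0014 -0.0045  0.0167]
```

View pics/fin.png

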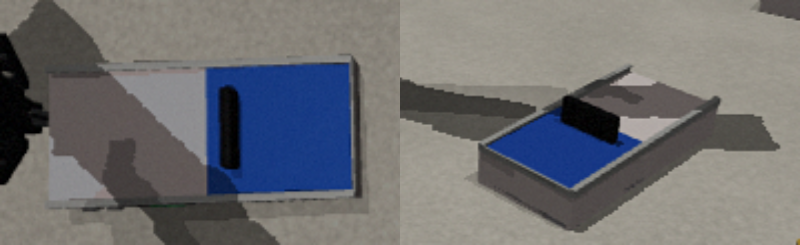

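Both views show the cover closed against the end stop (edge y=0.010, predicted 0.009), with the tool clear of it. Handing in.

```bash
python3 -c "
from h import *
r.hand_in()"
```

```text
the job is handed in; nothing more can be done
```

The red dish is on the incubator's chamber floor and the blue cover is shut over it. I handed the job in at about 14.2 s of the 48 s, and the hand-in gave no verdict.

- **Dish:** I gripped it across its diameter, lowered it until it touched the chamber floor (4.8 N), and let go with the cover about 108 mm open. The wrist camera then showed it flat (slope under 0.001), roughly 20 mm from the chamber's centre along y. Its top read 20.5 mm over the table where 24 mm was expected. I put that down to depth error, because the floor contact came at the expected height. I could not see the dish again once the cover was shut.
- **Cover:** I pushed the handle with the fingers shut until it stopped, within 0.3 mm of the predicted position, and the force rose to 8 N. Afterwards the top view put its front edge at y = 0.010 m against 0.009 m predicted. That 1 mm is within the 2 mm calibration, and the view showed no gap at the end stop.
- **Bystanders:** The gripper stayed well clear of the cream dish and the pot. Both looked unmoved in the scene picture taken after the dish was placed, but I did not measure them again.

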